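# Refit the washed fan filter on the analyser

## Robot

A 7-joint arm with a two-finger parallel gripper is mounted at the origin on the work surface. World frame = base frame: x ahead of the robot, y to its left, z up, the work surface at z = 0. Lengths are in mm, angles in rad, forces in N, time in s.
With the tool pointing down it reaches from about 400 to 900 mm from the base axis. Payload 5.5 kg.
Tool frame: the origin (TCP) lies midway between the tips of the shut fingers; the grasp point (between the pads) lies bot.pinch_z behind it (bot.pinch_z is the distance from the TCP to the grasp point, in mm); z points along the fingers, y is the line along which they close (so a half turn about z gives the same grasp; the last joint's range is limited). The gripper opens to 85 mm and grips with 20 to 120 N. Pads are 22 mm wide; open, the fingers measure 114 mm over their backs; the gripper's body (76 mm by 85 mm) begins 54 mm behind the grasp point. The pads swing forward as they close: fully open they stand 13 mm farther back than shut.
Start: joints at [-0.959, 0.501, -0.427, 1.55, 0.221, 1.138, -0.21], TCP at [222.113, 610.873, 231.31] pointing down, gripper open.
Joint ranges: [-2.88, 2.88], [-0.31, 2.03], [-1.54, 1.56], [0.2, 2.42], [-1.41, 4.55], [0.19, 2.02], [-2.57, 2.57]. Speed limits (rad/s): [2.57, 2.57, 3.14, 3.14, 3.14, 3.14, 3.14].

## Interface

Orientations are given as a unit quaternion [w, x, y, z].
In Python, from plant import bot gives the robot as it stands.
- The arm moves only by the tool jog_arm, called after ">>>" as name(argument=value, ...), one argument or row to a line, values as JSON. Schema: {"type":"object","properties":{"motion":{"type":"array","items":{"type":"array","items":{"type":"number"},"minItems":5,"maxItems":5},"minItems":1,"maxItems":20},"only":{"type":"string"},"quiet":{"type":"boolean"},"lines":{"type":"string"}},"required":["motion"],"additionalProperties":false}. motion is a list of rows, 1 to 20 of them, each of 5 numbers: dx, dy, dz in mm, then a turn about the tool's z in rad, then the opening from 0.0 (shut) to 1.0 (fully open); each row shifts and turns the commanded pose from where the row before left it, along the tool's axes as they then stand; what a row does not reach is not made up. A row lasts 1/10 s, in which the tool goes at most 50 mm and 0.15 rad, less where a joint would pass 70% of its speed; a pose out of reach is approached as far as the arm can. The fingers move at their own pace and stop on an object; the grip force is fixed at half the most. Time passes only in rows, so rows that do not move let the fingers close. The tool returns the time, the measured TCP pose, the force, the opening and the grip force at its end. only (a regular expression) keeps the lines of the reply that match it, lines (a string "A,B") keeps lines A to B, and quiet returns only ok. Input that does not fit is refused with a message, and nothing moves.
- bot.observe(): the state, without advancing time (a new reading comes with each control period).
- bot.snapshot(name): name is "scene" or "top"; returns the picture (420x560x3 uint8, red, green, blue); there is no depth.
- bot.camera_params(name): a dict with "fov_y" (degrees; the focal length in pixels is half the picture's height over the tangent of half this angle, whatever the lens; pixels are square), "cx", "cy" (the principal point, pixels), "position" and "orientation" of the camera in the world. Camera axes: x right, y up, looking along -z (the intrinsics and any distortion apply to the point x, -y, -z); pixel columns grow to the right and rows downward; lengths in mm; the calibration is good to about 2 mm. A picture is of the moment at which its call begins. camera_params takes no time and is no camera call.
- bot.finish_job(): hands the job in; it is judged then, once.
The state is a dict: "time": time; "joints": joint angles; "joint_velocities": joint speeds; "tau": joint torques, N m; "position": TCP position; "eef_rot": TCP orientation; "contact_force": force on the tool from outside, world axes, zero at the start; "torque": the same for the moment, N m; "opening": opening from 0.0 (shut) to 1.0 (fully open); "grip_force": force on a finger pad.
Only numpy, scipy, OpenCV 4.12 (cv2) and the standard library are available. Lean on these libraries where they do the work, as an engineer would, in place of code of your own. Each camera call takes 0.05 s, during which the arm holds its last target. There are 200 camera calls.

## Task

The analyser's fan filter plate has been washed and stands in the pink drying rack. Refit it in the open bay on top of the analyser, handle up: hook its long tongue under the black hood lip at the rear of the bay with the front still raised, push it back against the spring and lower the front flat, so that it springs forward under the front lip and lies fully home on its ledge. Do not shift or tip the other things on the bench.

Things in the scene. Friction and masses are not known exactly. Their poses are not given: they have to be found in the camera images.
- filter_plate: Grey louvred filter plate, 0.12 to 0.18 kg. Origin: centre of its body's underside; z out of the handle face, x to the long tongue, y across. Body x -60..60, y -50..50, z 0..12 mm: frame bars 12 to 14 wide round a thinner mesh, middle spine 18 wide. At the start it stands in a rack slot on its -y side: y up, z away from the robot, long tongue to the robot's left.
- side_edge (a point): Middle of the plate's upper side edge as it stands, at (0, 50, 6) mm of the plate; bare there, to be pinched across the 12 mm. Held so, with a tool tilting 45 degrees at most, the plate cannot be brought level: lay it on its back (say on the mat) and take it again by the rib.
- rib (a point): Middle of the plate's green grip rib, at (-10, 0, 23) mm of the plate. Rib x -45..25, y -5..5 (10 thick), z 12..34 mm.
- tongue (a point): Long (rear) tongue of the plate: middle of its lower rear edge, at (78, 0, 0) mm of the plate. Tongue x 60..78, y -40..40, z 0..4 mm.
- front_tongue (a point): Short (front) tongue of the plate: middle of its lower front edge, at (-65, 0, 0) mm of the plate. Tongue x -65..-60, y -40..40, z 0..4 mm.
- bay (a point): Filter bay in the analyser's top. The fitted plate's origin lies here, axes parallel: x to the rear lip (away from the robot), y left, z up. Point at ledge height, 140 mm above the bench. The ledge (z 0) runs round an open fan well (x -46..46, y -42..42). Bay side walls at y +-52.5, up to the deck at z 10.
- rear_lip (a point): Black rear lip: middle of its lower front edge, at (70, 0, 8) mm of the bay. Lip x 70..98, y -62..62, z 8..14. With the plate's front raised about 10 degrees and the tongue's tip on the ledge, the tongue passes under it to the end of the bar's travel; above about 15 degrees it jams.
- bar (a point): Rest place of the front face of a sprung steel bar under the rear lip, at (77, 0, 4) mm of the bay. Pushed by the tongue it gives 8 mm rearward: 4.5 N at first, 8 N at its hard stop. When the flat plate is let go, it pushes the plate forward to the stop wall.
- front_lip (a point): Black front lip of the bay: middle of its upper rear edge, at (-61.5, 0, 10) mm of the bay. Lip x -65..-61.5, z 6..10, over a stop wall at x -65. While it is lowered the plate must be held 4 to 7 mm rearward of its fitted place, for the short tongue to pass this lip.
- analyser: White benchtop analyser, black foot, screen on the slanted front towards the robot; fixed. 340 deep (x) x 260 wide (y), flat deck 150 mm high from x -85 to 170. Origin: centre of its underside; axes as the bay, whose point is at (20, 0, 140) mm.
- rack: Pink drying rack, fixed, 150 (x) x 170 (y) mm, origin at the centre of its underside. Three slots along its y, at x -40, 0 and +40 (the plate is in the first or the last), 15 mm wide between posts (at y +-47) that reach to z 40; things stand on its floor at z 10. Rim 18 mm high.
- mat: Pale blue mat, fixed, 200 (x) x 190 (y) x 2 mm thick, a clear spot to set things down. Origin: centre of the underside.
- drip_tray: White drip tray, 120 x 88 x 12 mm, stands on a long side in the other slot of the rack, 98 mm high. Leave it. Origin: centre of its underside; z out of its open face, away from the robot.
- specimen_jar: Clear jar with red cap, 60 mm across, 75 high. Origin: centre of underside.
- wash_bottle: White bottle, 72 mm across, 165 high. Origin: centre of underside.
- amber_bottle: Amber bottle, black cap, 56 mm across, 110 high. Origin: centre of underside.
- beaker: Glass beaker, 68 mm across, 85 high. Origin: centre of underside.
- timer: Small white timer, 55 x 75 x 16 mm, lying flat. Origin: centre of underside.

How it is judged:
By the outcome, as a careful person would: the job done as asked, in the order asked, and still so for the second after the job is handed in, with the robot touching nothing.
It also fails if it takes over 61 s, if anything falls off the work surface, if the arm or the gripper's body presses on something with over 40 N, if the wrist force passes 120 N, or if a joint passes its speed limit or range.

## Working session

There is one attempt and no reset: what is moved stays moved. The work goes in short steps, Python scripts to look and compute and a tool call to move; the robot and the scene stay as the last step left them, time stands still between calls to the robot, and variables do not carry over. Pictures are saved under pics/ and viewed, at most 10 in all, crops included, and the job is handed in when it is done.

```bash
ls; mkdir -p pics
```

Run:
```python
from plant import bot
import cv2
for n in("scene","top"):
    print(n,bot.camera_params(n)); cv2.imwrite(f"pics/{n}0.png",bot.snapshot(n)[:,:,::-1])
o=bot.observe();print(o, bot.pinch_z)
```

```text
pics
plant.py
scene {'fov_y': 47.07104629838964, 'cx': 284.4975045588442, 'cy': 206.68250951289693, 'position': array([1293.84068791,  106.78450224, 1236.10135596]), 'orientation': array([0.67798871, 0.21379141, 0.20369242, 0.67315224])}
top {'fov_y': 48.82407376120389, 'cx': 277.93561324742694, 'cy': 206.2871185784986, 'position': array([ 456.71848414,  154.25608119, 1152.87664795]), 'orientation': array([-0.70251755, -0.01494306,  0.02997593,  0.7108778 ])}
{'time': 0.1, 'joints': array([-0.95877467,  0.50179949, -0.42681335,  1.55127931,  0.22081147,
        1.13829719, -0.2102911 ]), 'joint_velocities': array([ 0.00159261, -0.0029255 , -0.00100111, -0.00432293,  0.00140088,
        0.00046049,  0.00124629]), 'tau': array([-1.08013203e-02, -5.70817637e+01, -5.83792627e+00, -2.81746227e+01,
        1.05947780e-02,  5.76467006e-03,  5.34494006e-05]), 'position': array([221.99823324, 610.28561105, 230.36262922]), 'eef_rot': array([-1.86042767e-04,  1.73501263e-01,  9.84833268e-01, -8.43834810e-04]), 'contact_force': array([ 0.65774768,  0.71081215, -0.27331988]), 'torque': array([0.0143404 , 0.01076986, 0.00529896]), 'grip_force': 0.0, 'opening': 1.001090970866539} 18.700000000000003
```

View pics/scene0.png

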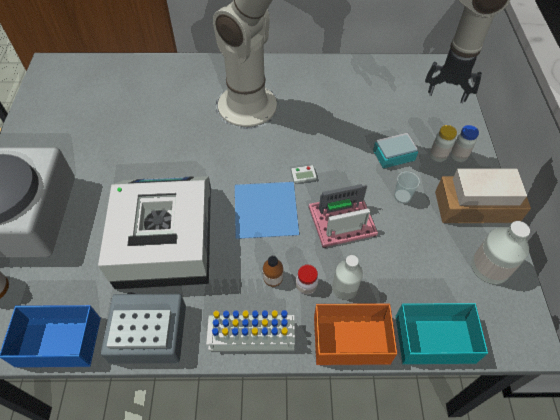

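View pics/top0.png

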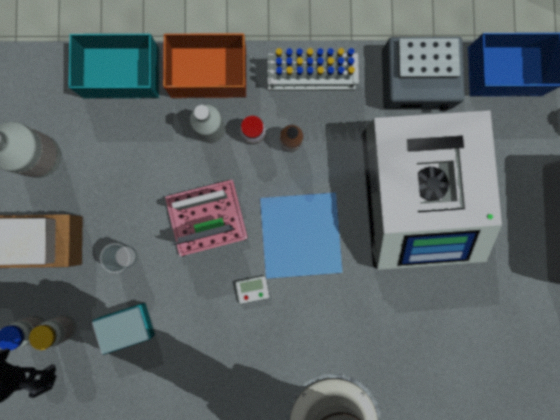

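The scene view shows the analyser at about (160,230), the mat at (267,210) and the rack at (343,217), with the plate (green rib) in the slot nearer the robot. The top view shows the rack at (206,218), mat at (301,235) and bay at (435,185). I'll zoom in next.

Create h.py:
```python
import numpy as np, cv2
from scipy.spatial.transform import Rotation as R
from plant import bot
def rot(q): return R.from_quat([q[1],q[2],q[3],q[0]])
def cam(n):
    c=bot.camera_params(n); return c, 210/np.tan(np.radians(c['fov_y']/2)), rot(c['orientation']).as_matrix()
def proj(n,P):
    c,f,M=cam(n); p=(np.atleast_2d(P)-c['position'])@M
    return np.c_[c['cx']+f*p[:,0]/-p[:,2], c['cy']-f*p[:,1]/-p[:,2]]
def ray(n,uv,z):
    c,f,M=cam(n); uv=np.atleast_2d(uv).astype(float)
    d=np.c_[(uv[:,0]-c['cx'])/f,-(uv[:,1]-c['cy'])/f,-np.ones(len(uv))]@M.T
    return c['position']+d*((z-c['position'][2])/d[:,2])[:,None]
def tri(uvs,uvt):
    from scipy.optimize import least_squares
    return least_squares(lambda P:np.r_[proj('scene',P)[0]-uvs,proj('top',P)[0]-uvt],[450,100,50]).x
def crop(n,u0,v0,w,h,k,img=None):
    return cv2.resize(bot.snapshot(n)[v0:v0+h,u0:u0+w,::-1] if img is None else img[v0:v0+h,u0:u0+w],None,fx=k,fy=k,interpolation=cv2.INTER_CUBIC)
```

Run:
```python
from h import *
t=cv2.imread('pics/top0.png');s=cv2.imread('pics/scene0.png')
a=crop('top',155,170,100,100,3,t); b=crop('top',362,105,140,168,3,t)
a=cv2.resize(t[172:264,158:258],(400,368),interpolation=2); b=cv2.resize(t[118:218,395:495],(400,400),interpolation=2)
c=cv2.resize(s[172:222+30,300:400],(400,320),interpolation=2)
m=np.zeros((600,800,3),np.uint8)
k=4
m[:300,:400]=cv2.resize(t[178:253,160:260],(400,300),interpolation=2)
m[:300,400:]=cv2.resize(t[128:218,380:500],(400,300),interpolation=2)
m[300:,:400]=cv2.resize(s[175:250,295:395],(400,300),interpolation=2)
m[300:,400:]=cv2.resize(s[172:262,98:218],(400,300),interpolation=2)
cv2.imwrite('pics/mos1.png',m)
```

```text
(no output)
```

View pics/mos1.png

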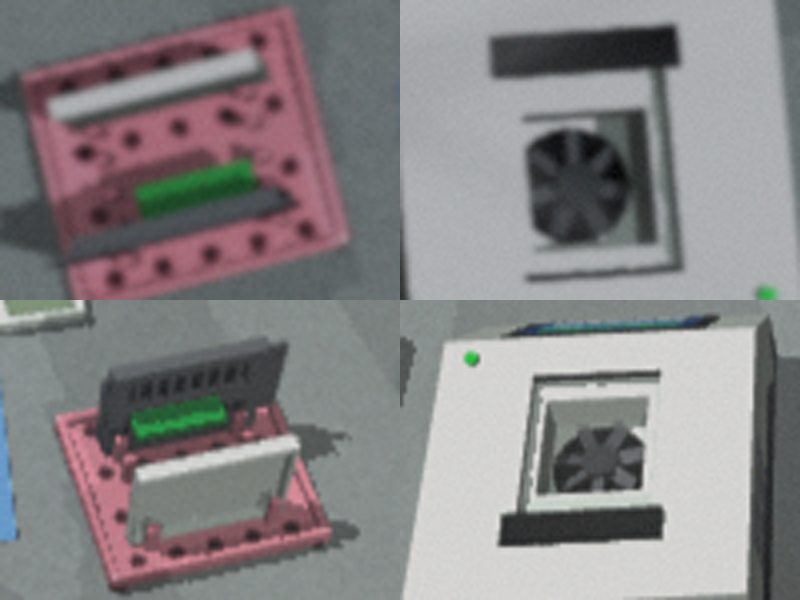

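Create fit.py:
```python
from h import *
from scipy.optimize import least_squares
T=lambda x,y,u0,v0,k,ox=0,oy=0:(u0+(x-ox)/k-0.5+0.5/k, v0+(y-oy)/k-0.5+0.5/k)
tl=lambda x,y:T(x,y,160,178,4); tr=lambda x,y:T(x,y,380,128,10/3,400,0)
sl=lambda x,y:T(x,y,295,175,4,0,300); sr=lambda x,y:T(x,y,98,172,10/3,400,300)
def place(p,m):
    c,s=np.cos(p[2]),np.sin(p[2]); m=np.array(m,float); return np.c_[p[0]+c*m[:,0]-s*m[:,1],p[1]+s*m[:,0]+c*m[:,1],m[:,2]]
def fit(obs,p0):
    def r(p): return np.concatenate([(proj(n,place(p,[m]))[0]-uv) for n,m,uv in obs])
    s=least_squares(r,p0); return s.x,np.abs(s.fun).reshape(-1,2).round(1)
if __name__=='__main__':
    # bay, z world
    ot=[('top',(98,62,154),tr(490,37)),('top',(98,-62,154),tr(677,25)),('top',(70,-62,154),tr(680,64)),('top',(70,62,154),tr(492,77)),('top',(-63,-52.5,150),tr(681,268))]
    os=[('scene',(70,-62,154),sr(500,513)),('scene',(70,62,154),sr(663,509)),('scene',(98,62,150),sr(662,541)),('scene',(98,-62,150),sr(498,545)),('scene',(-65,-52.5,150),sr(533,374)),('scene',(-65,52.5,150),sr(661,372))]
    for o in(ot,os,ot+os):
        p,e=fit(o,[480,-150,0]);print('bay',p.round(3),e.tolist())
    # rack: rim top corners z18
    ot=[('top',(75,85,18),tl(20,75)),('top',(75,-85,18),tl(293,8)),('top',(-75,-85,18),tl(348,240))]
    os=[('scene',(75,-85,18),sl(118,578)),('scene',(75,85,18),sl(330,530)),('scene',(-75,-85,18),sl(57,417))]
    for o in(ot,os,ot+os):
        p,e=fit(o,[450,300,.2]);print('rack',p.round(3),e.tolist())
    # plate edge via z=110: local frame rack-like: x=plate z, y=plate x
    print(ray('top',[tl(72,245),tl(293,198)],110).round(1), ray('scene',[sl(108,375),sl(288,345)],110).round(1))
    g=cv2.imread('pics/top0.png').astype(int)
    for n in('top','scene'):
        g=cv2.imread(f'pics/{n}0.png').astype(int); m=(g[:,:,1]>g[:,:,2]*1.5)&(g[:,:,1]>g[:,:,0]*1.5)
        k,l,st,c=cv2.connectedComponentsWithStats(m.astype(np.uint8)); print(n,[(s.tolist(),q.round(1)) for s,q in zip(st,c) if 30<s[4]<3000])
    # mat
    print('mat centre',ray('top',[(262,197),(336,194),(341,273),(265,277)],2).round(0).tolist())
```

```bash
python3 fit.py
```

```text
bay [ 5.72105e+02 -2.19286e+02  5.50000e-02] [[0.0, 0.4], [0.4, 0.3], [0.1, 0.6], [0.4, 0.2], [0.1, 0.0]]
bay [ 5.71978e+02 -2.21781e+02  4.60000e-02] [[0.4, 0.1], [0.5, 0.7], [0.6, 0.2], [0.0, 0.7], [0.5, 0.5], [0.3, 0.4]]
bay [ 5.72209e+02 -2.20453e+02  5.20000e-02] [[0.6, 0.5], [0.2, 0.3], [0.5, 0.6], [1.0, 0.1], [0.6, 0.0], [1.0, 0.3], [0.2, 0.8], [0.1, 0.3], [0.7, 0.9], [0.8, 0.7], [0.7, 0.4]]
rack [5.04020e+02 3.06295e+02 2.37000e-01] [[0.1, 0.3], [0.6, 0.4], [0.5, 0.7]]
rack [5.01527e+02 3.05202e+02 2.53000e-01] [[0.7, 0.4], [1.0, 0.2], [0.3, 0.3]]
rack [5.03167e+02 3.05836e+02 2.43000e-01] [[0.2, 0.3], [0.6, 0.2], [0.8, 0.8], [0.8, 0.8], [1.1, 0.5], [0.1, 0.2]]
[[452.4 357.2 110. ]
 [477.1 233.6 110. ]] [[478.3 235.8 110. ]
 [451.6 369.  110. ]]
top [([194, 218, 30, 14, 214], array([208.4, 224.6])), ([415, 238, 51, 7, 178], array([439.8, 240.9]))]
scene [([328, 199, 24, 11, 162], array([339.1, 204.1]))]
mat centre [[553.0, 169.0, 2.0], [559.0, -16.0, 2.0], [362.0, -25.0, 2.0], [355.0, 163.0, 2.0]]
```

Bay at about (572, -220, 140), yaw 0.052. Rack at (503, 306), yaw 0.243. Both cameras agree within 2.5 mm, and the plate's upper edge centre comes out at about (464.5, 296, 110). I'll turn the tool first.

Add to h.py:
```python
def go(target,yaw=None):
    """tool-axis shift to world target, and turn to bring tool y to world angle yaw (mod pi)"""
    o=bot.observe(); M=rot(o['eef_rot']).as_matrix(); d=M.T@(np.array(target)-o['position'])
    a=np.arctan2(M[1,1],M[0,1]); t=None if yaw is None else (a-yaw+np.pi/2)%np.pi-np.pi/2
    print('shift',d.round(1),'yaw',a.round(3),'turn',None if t is None else round(t,3),'t',round(o['time'],2),'pos',o['position'].round(1),'F',o['contact_force'].round(1),'tilt',M[:2,2].round(4),'j7',o['joints'][6].round(2),'open',round(o['opening'],3),'grip',round(o['grip_force'],1))
```

```text
(no output)
```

>>> jog_arm(
  motion=[
    [0,0,0,0.14,1],
    [0,0,0,0.14,0.8],
    [0,0,0,0.14,0.6],
    [0,0,0,0.14,0.6],
    [0,0,0,0.14,0.6],
    [0,0,0,0.14,0.6],
    [0,0,0,0.14,0.6],
  ],
)

```text
time: 0.8
position: [221.9, 610.5, 230.7]
eef_rot: [0.0, 0.619, 0.786, -0.001]
contact_force: [-0.1, 0.4, -0.1]
opening: 0.604
grip_force: 0.0
```

```bash
python3 -c "
from h import *
go([464.5,296,180],.243)
print(ray('top',[(208.4,224.6)],63), ray('scene',[(339.1,204.1)],62))"
```

```text
shift [-362.5  162.2   50.9] yaw 0.236 turn -0.007 t 0.8 pos [221.9 610.5 230.7] F [-0.1  0.4 -0.1] tilt [-0.0005 -0.0011] j7 -1.11 open 0.604 grip 0.0
[[484.67970571 294.43854464  63.        ]] [[482.90810146 291.07798807  62.        ]]
```

>>> jog_arm(
  motion=[
    [-36,16,0,0,0.6],
    [-36,16,0,0,0.6],
    [-36,16,0,0,0.6],
    [-36,16,0,0,0.6],
    [-36,16,0,0,0.6],
    [-36,16,0,0,0.6],
    [-36,16,0,0,0.6],
    [-36,16,0,0,0.6],
    [-36,16,0,0,0.6],
    [-36,16,0,0,0.6],
    [0,0,20,0,0.6],
    [0,0,20,0,0.6],
    [0,0,10,0,0.6],
    [0,0,0,0,0.6],
  ],
)

```text
time: 2.2
position: [462.3, 299.0, 179.5]
eef_rot: [-0.001, 0.616, 0.787, -0.002]
contact_force: [-0.5, -0.5, 0.4]
opening: 0.598
grip_force: 0.0
```

```bash
python3 -c "
from h import *
go([464.5,296,86],.243)
a=crop('top',160,178,100,75,4);b=crop('scene',295,155,100,100,4)
m=np.zeros((400,800,3),np.uint8);m[:300,:400]=a;m[:,400:]=b;cv2.imwrite('pics/g1.png',m)"
```

```text
shift [-3.4  1.7 93.5] yaw 0.242 turn -0.001 t 2.2 pos [462.3 299.  179.5] F [-0.5 -0.5  0.4] tilt [-0.0034 -0.0021] j7 -0.41 open 0.598 grip 0.0
```

View pics/g1.png

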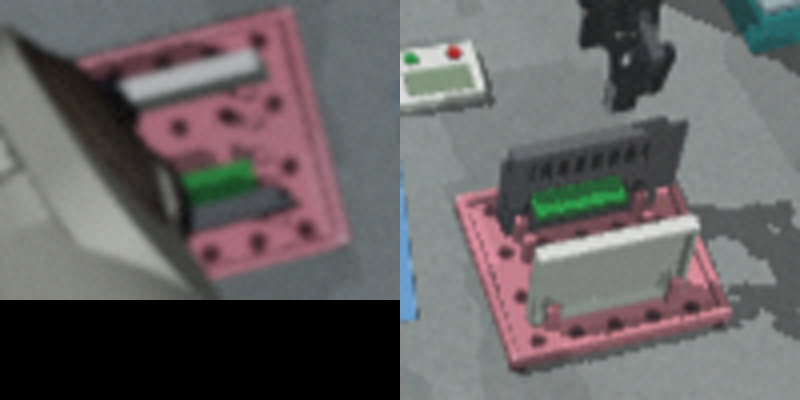

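The tool is above the plate: fingertip at (625,105) in the crop, plate top edge from (510,155) to (685,125). I'll descend and pinch.

>>> jog_arm(
  motion=[
    [-3.4,1.7,20,0,0.6],
    [0,0,25,0,0.6],
    [0,0,25,0,0.6],
    [0,0,15,0,0.6],
    [0,0,8,0,0.6],
    [0,0,0,0,0.4],
    [0,0,0,0,0],
    [0,0,0,0,0],
    [0,0,0,0,0],
    [0,0,0,0,0],
    [0,0,0,0,0],
  ],
)

```text
time: 3.4
position: [466.6, 297.5, 89.7]
eef_rot: [0.0, 0.617, 0.787, 0.001]
contact_force: [-1.2, -1.1, 7.1]
opening: 0.127
grip_force: 58.8
```

```bash
python3 -c "
from h import *
go([464.5,296,86],.243)"
```

```text
shift [-0.9 -2.4  3.7] yaw 0.242 turn -0.001 t 3.4 pos [466.6 297.5  89.7] F [-1.2 -1.1  7.1] tilt [0.0012 0.0011] j7 -0.42 open 0.127 grip 58.8
```

>>> jog_arm(
  motion=[
    [0,0,-8,0,0],
    [0,0,-15,0,0],
    [0,0,-20,0,0],
    [0,0,-20,0,0],
    [0,0,-12,0,0],
    [0,0,0,0.1,0],
    [0,0,0,0.11,0],
    [0,0,0,0,0],
  ],
)

```text
time: 4.2
position: [466.2, 296.7, 163.5]
eef_rot: [0.0, 0.696, 0.718, 0.0]
contact_force: [-0.3, 0.4, -0.6]
opening: 0.121
grip_force: 59.0
```

```bash
python3 -c "
from h import *
go([505,75,160],.03)"
```

```text
shift [-222.8   31.9    3.6] yaw 0.031 turn 0.001 t 4.2 pos [466.2 296.7 163.5] F [-0.3  0.4 -0.6] tilt [ 0.0003 -0.    ] j7 -0.6 open 0.121 grip 59.0
```

>>> jog_arm(
  motion=[
    [-15,2,0,0,0],
    [-30,4,0,0,0],
    [-35,5,0,0,0],
    [-35,5,0,0,0],
    [-35,5,0,0,0],
    [-35,5,0,0,0],
    [-25,4,0,0,0],
    [-12.8,2,0,0,0],
    [0,0,20,0,0],
    [0,0,20,0,0],
    [0,0,10,0,0],
    [0,0,0,0,0],
    [0,0,0,0,0],
  ],
)

```text
time: 5.5
position: [505.4, 75.5, 113.5]
eef_rot: [-0.0, 0.695, 0.719, 0.0]
contact_force: [0.6, 0.7, -0.7]
opening: 0.126
grip_force: 58.9
```

```bash
python3 -c "
from h import *
go([505,75,80],.03)
b=crop('scene',215,130,120,120,5);cv2.imwrite('pics/g2.png',b)"
```

```text
shift [-0.5 -0.4 33.5] yaw 0.033 turn 0.003 t 5.5 pos [505.4  75.5 113.5] F [ 0.6  0.7 -0.7] tilt [-0.0001  0.0001] j7 -0.15 open 0.126 grip 58.9
```

View pics/g2.png

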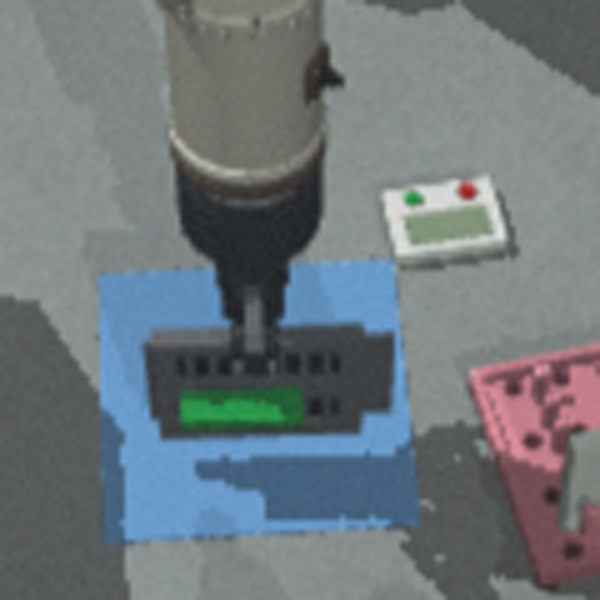

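The plate is held level at (265,380) in the crop, tongue right, above the mat. I'll lower it to contact.

>>> jog_arm(
  motion=[
    [0,0,15,0,0],
    [0,0,10,0,0],
    [0,0,5,0,0],
    [0,0,2,0,0],
    [0,0,1,0,0],
    [0,0,0,0,0],
    [0,0,0,0,0],
  ],
)

```text
time: 6.25
position: [506.0, 75.2, 81.7]
eef_rot: [0.0, 0.696, 0.718, 0.0]
contact_force: [-3.1, -0.1, 8.1]
opening: 0.123
grip_force: 60.4
```

>>> jog_arm(
  motion=[
    [0,0,0,0,0.2],
    [0,0,0,0,0.4],
    [0,0,0,0,0.8],
    [0,0,0,0,0.8],
    [0,0,0,0,0.8],
    [0,0,8,0,0.8],
    [0,0,8,0,0.8],
    [0,-8,4,0,0.8],
    [0,-8,0,0,0.8],
    [0,-5,0,0,0.8],
    [0,0,0,0,0.8],
  ],
)

```text
time: 7.35
position: [483.1, 74.4, 60.3]
eef_rot: [-0.0, 0.696, 0.718, -0.0]
contact_force: [-0.4, 0.4, 0.7]
opening: 0.801
grip_force: 0.0
```

```bash
python3 -c "
from h import *
b=crop('scene',215,150,120,100,5);cv2.imwrite('pics/g3.png',b)"
```

```text
(no output)
```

View pics/g3.png

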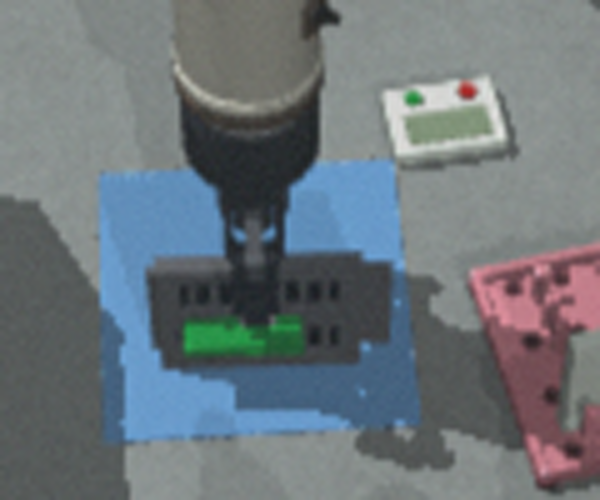

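>>> jog_arm(
  motion=[
    [0,-2,-12,0,0.8],
    [0,-5,0,0,0.8],
    [0,-5,0,0,0.8],
    [0,-5,0,0,0.8],
    [0,-5,0,0,0.8],
    [0,-5,0,0,0.8],
    [0,0,0,0,0.8],
    [0,0,0,0,0.8],
    [0,0,0,0,0.8],
  ],
)

```text
time: 8.3
position: [457.6, 73.7, 72.3]
eef_rot: [0.0, 0.696, 0.718, 0.0]
contact_force: [0.1, 0.4, 0.0]
opening: 0.799
grip_force: 0.0
```

```bash
python3 -c "
from h import *
b=crop('scene',215,150,120,100,4);c=crop('top',250,180,100,100,4);b=np.hstack([b[:,:400],c]);cv2.imwrite('pics/g4.png',b)"
```

```text
(no output)
```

View pics/g4.png

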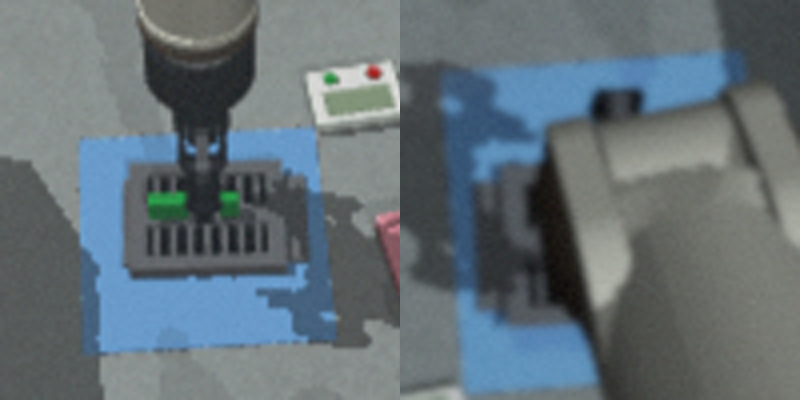

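The plate lies on its back on the mat, rib up, tongue to the robot's left. Rib ends are near (149,203) and (239,203) in the left crop.

```bash
python3 -c "
from h import *
g=bot.snapshot('scene')[:,:,::-1].astype(int); m=(g[:,:,1]>g[:,:,2]*1.5)&(g[:,:,1]>g[:,:,0]*1.4); m[:,400:]=0;m[:100]=0
v,u=np.nonzero(m); print(u.min(),u.max(),v.min(),v.max())
for c in sorted(set(u)): print(c,v[u==c].min(),v[u==c].max(),end='; ')
f=lambda x,y:(215+x/4-.4,150+y/4-.4)
print('corners near-left, near-right, far-left',ray('scene',[f(127,266),f(288,266),f(127,164),f(285,163)],14).round(1))
print('rib top ends z36', ray('scene',[(u.min()-.5,(v.min()+v.max())/2-1.5),(u.max()+.5,(v.min()+v.max())/2-1.5)],36).round(1))
print(ray('scene',[(u.min(),v.min()-.5),(u.max(),v.min()-.5)],36).round(1))
go([457,73,72],.03)
"
```

```text
3 298 168 408
3 397 397; 14 403 403; 19 405 405; 39 408 408; 117 189 190; 118 188 190; 119 188 191; 120 188 190; 121 189 189; 252 198 203; 253 198 204; 254 198 204; 255 198 204; 256 198 203; 257 198 203; 258 198 203; 259 198 203; 260 198 203; 261 198 203; 270 198 203; 271 198 203; 272 198 203; 273 198 203; 274 198 202; 296 169 169; 297 168 170; 298 169 170; corners near-left, near-right, far-left [[493.1  14.1  14. ]
 [493.5 136.   14. ]
 [397.5  10.9  14. ]
 [396.8 134.9  14. ]]
rib top ends z36 [[ 731.7 -631.5   36. ]
 [ 736.   164.7   36. ]]
[[ 321.3 -759.7   36. ]
 [ 322.5  174.3   36. ]]
shift [-0.6 -0.6  0.3] yaw 0.032 turn 0.002 t 8.45 pos [457.6  73.6  72.3] F [ 0.6  1.  -0.4] tilt [0.0002 0.0001] j7 -0.16 open 0.798 grip 0.0
```

```bash
python3 -c "
from h import *
print(ray('scene',[(251.7,199),(274.5,199),(263,197.6)],36).round(1), ray('scene',[(251.7,203.6),(274.5,203.6)],20).round(1))
P=lambda x,y,z:(445-y,74+x,2+z)
print(proj('scene',[P(-45,-5,34),P(25,-5,34),P(25,5,34),P(-45,-5,12),P(25,-5,12)]).round(1))
"
```

```text
[[445.4  30.   36. ]
 [445.5  99.4  36. ]
 [440.2  64.3  36. ]] [[451.3  29.4  20. ]
 [451.5  99.3  20. ]]
[[251.3 200.2]
 [274.4 200.2]
 [274.4 197.5]
 [251.7 204.4]
 [274.4 204.3]]
```

>>> jog_arm(
  motion=[
    [-9,-12.3,0,0.03,0.5],
    [0,0,15,0,0.5],
    [0,0,15,0,0.5],
    [0,0,15,0,0.5],
    [0,0,7,0,0.4],
    [0,0,4,0,0.4],
    [0,0,0,0,0.4],
  ],
)

```text
time: 9.15
position: [445.2, 64.2, 16.0]
eef_rot: [-0.0, 0.706, 0.708, -0.0]
contact_force: [-0.1, -0.3, -0.2]
opening: 0.398
grip_force: 0.0
```

```bash
python3 -c "
from h import *
go([445,64.5,15],0)"
```

```text
shift [ 0.3 -0.2  1. ] yaw 0.002 turn 0.002 t 9.15 pos [445.2  64.2  16. ] F [-0.1 -0.3 -0.2] tilt [-0.0006 -0.0001] j7 -0.16 open 0.398 grip 0.0
```

>>> jog_arm(
  motion=[
    [0,0,0.5,0,0.1],
    [0,0,0,0,0],
    [0,0,0,0,0],
    [0,0,0,0,0],
    [0,0,0,0,0],
    [0,0,-10,0,0],
    [0,0,-25,0,0],
    [0,0,-35,0,0],
    [0,0,-40,0,0],
    [0,0,-35,0,0],
    [0,0,-25,0,0],
    [0,0,-10,-0.05,0],
    [0,0,0,0,0],
  ],
)

```text
time: 10.45
position: [446.3, 64.4, 197.9]
eef_rot: [0.001, 0.688, 0.725, 0.002]
contact_force: [-0.5, 0.3, -2.1]
opening: 0.098
grip_force: 59.3
```

```bash
python3 -c "
from h import *
go([563.4,-55.7,190],.052)"
```

```text
shift [-126.1  110.6    8.2] yaw 0.052 turn 0.0 t 10.45 pos [446.3  64.4 197.9] F [-0.5  0.3 -2.1] tilt [0.0039 0.0009] j7 -0.14 open 0.098 grip 59.3
```

>>> jog_arm(
  motion=[
    [-20,17.5,0,0,0],
    [-32,28,0,0,0],
    [-32,28,0,0,0],
    [-26,23,0,0,0],
    [-16.1,14.1,8,0,0],
    [0,0,0,0,0],
    [0,0,0,0,0],
  ],
)

```text
time: 11.15
position: [560.9, -56.0, 186.1]
eef_rot: [-0.001, 0.689, 0.725, -0.001]
contact_force: [0.6, 0.8, -2.0]
opening: 0.106
grip_force: 59.3
```

```bash
python3 -c "
from h import *
go([563.4,-55.7,164],.052)
b=crop('scene',120,110,160,150,4);c=crop('top',300,120,40,150,4);cv2.imwrite('pics/g5.png',np.hstack([b,c]))"
```

```text
shift [ 0.2  2.6 22.1] yaw 0.05 turn -0.002 t 11.15 pos [560.9 -56.  186.1] F [ 0.6  0.8 -2. ] tilt [-0.0037  0.0003] j7 0.16 open 0.106 grip 59.3
```

View pics/g5.png

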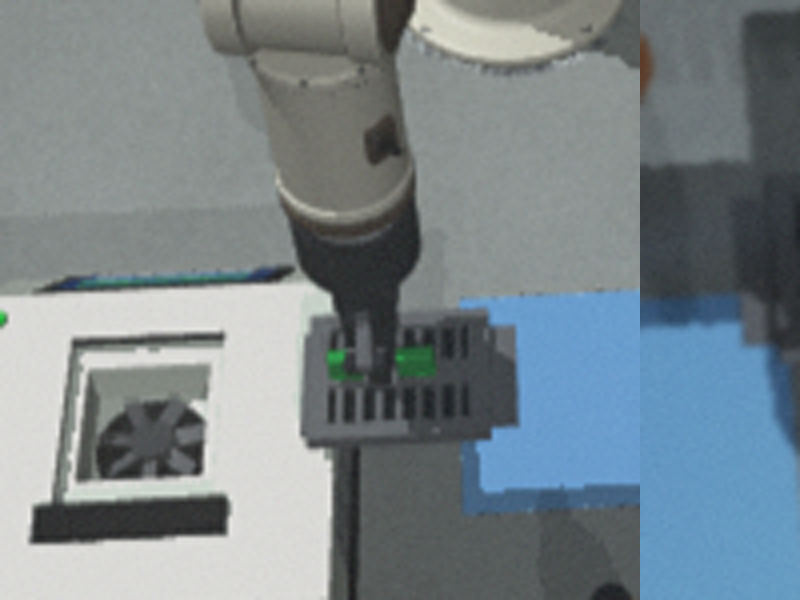

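The plate hangs level with its front end over the deck's left edge. I'll press it to pitch the front up in the grip.

>>> jog_arm(
  motion=[
    [0,0,10,0,0],
    [0,0,8,0,0],
    [0,0,4,0,0],
    [0,0,2,0,0],
    [0,0,2,0,0],
    [0,0,2,0,0],
    [0,0,1,0,0],
    [0,0,0,0,0],
  ],
)

```text
time: 12.05
position: [562.5, -53.4, 160.9]
eef_rot: [-0.001, 0.688, 0.726, 0.001]
contact_force: [-7.4, 6.5, 14.3]
opening: 0.101
grip_force: 62.7
```

```bash
python3 -c "
from h import *
go([563.4,-55.7,164],.052)"
```

```text
shift [-2.3  0.8 -3.1] yaw 0.054 turn 0.002 t 12.05 pos [562.5 -53.4 160.9] F [-7.4  6.5 14.3] tilt [0.0006 0.0027] j7 0.16 open 0.101 grip 62.7
```

>>> jog_arm(
  motion=[
    [0,0,2,0,0],
    [0,0,2,0,0],
    [0,0,2,0,0],
    [0,0,0,0,0],
    [0,0,0,0,0],
  ],
)

```text
time: 12.55
position: [562.9, -51.3, 155.7]
eef_rot: [-0.001, 0.687, 0.726, 0.002]
contact_force: [-8.5, 9.0, 20.2]
opening: 0.101
grip_force: 72.0
```

>>> jog_arm(
  motion=[
    [0,0,-10,0,0],
    [0,0,-10,0,0],
    [0,0,-10,0,0],
    [0,0,0,0,0],
    [0,0,0,0,0],
  ],
)

```text
time: 13.05
position: [562.4, -56.3, 182.9]
eef_rot: [0.0, 0.689, 0.725, 0.0]
contact_force: [-0.3, 0.3, -1.7]
opening: 0.102
grip_force: 67.3
```

```bash
python3 -c "
from h import *
go([563.4,-55.7,164],.052)
b=crop('scene',170,150,110,90,7);cv2.imwrite('pics/g6.png',b)"
```

```text
shift [ 0.6  1.  18.9] yaw 0.051 turn -0.001 t 13.05 pos [562.4 -56.3 182.9] F [-0.3  0.3 -1.7] tilt [ 0.0004 -0.0002] j7 0.16 open 0.102 grip 67.3
```

View pics/g6.png

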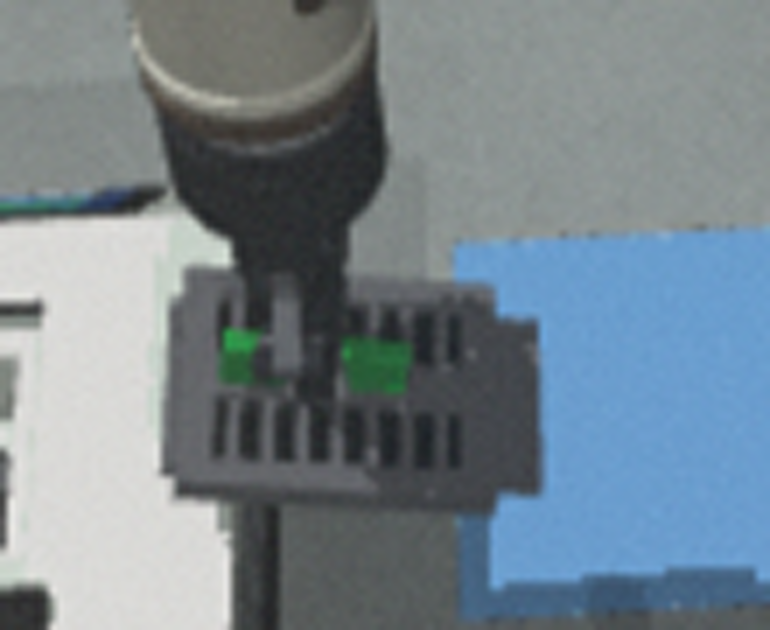

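The plate is now pitched with its tongue end lower: near edge from (175,496) to (495,513), tongue end at (540,495). I'll fit the pitch.

Run:
```python
from h import *
from scipy.optimize import least_squares
f=lambda x,y:np.array((170+(x+.5)/7-.5,150+(y+.5)/7-.5))
obs=[((-60,-50,0),f(177,497)),((60,-50,0),f(495,514)),((-60,50,12),f(187,268)),((60,50,12),f(494,286)),((78,40,4),f(538,320)),((78,-40,0),f(541,496)),((25,0,34),f(410,342)),((-45,0,34),f(222,333))]
m=np.array([o[0] for o in obs],float); uv=np.array([o[1] for o in obs])
def pts(q): # q: origin3, pitch, yaw
    Rm=R.from_euler('ZY',[q[4],q[3]]).as_matrix(); return q[:3]+m@Rm.T
for fix in (0,1):
    g=lambda q: np.r_[(proj('scene',pts(q))-uv).ravel(), (q[4]-.051-np.pi/2)*300*fix, (q[2]-169)*.3*fix]
    s=least_squares(g,[560,-46,169,.1,1.62]); print(s.x.round(3),np.degrees(s.x[3]).round(1),s.fun.round(1))
o=bot.observe();print(o['position'])
```

```text
[ 5.55223e+02 -5.31150e+01  1.58314e+02  1.83000e-01  1.62400e+00] 10.5 [-0.3 -0.  -0.1 -0.1 -0.1 -0.6  0.1 -0.4 -0.  -0.2 -0.1 -0.4  0.2  1.
  0.4  0.7  0.  -0. ]
[ 5.62164e+02 -5.17640e+01  1.68466e+02  1.83000e-01  1.62200e+00] 10.5 [-0.7  0.1 -0.   0.1 -0.3 -0.9  0.3 -0.5  0.2 -0.3  0.1 -0.2  0.2  1.
  0.2  0.6  0.  -0.2]
[562.08886879 -56.19419025 182.46542498]
```

>>> jog_arm(
  motion=[
    [0,0,-10,0,0],
    [0,0,-10,0.13,0],
    [0,0,0,0.14,0],
    [0,0,0,0.14,0],
    [0,0,0,0.14,0],
    [0,0,0,0.14,0],
    [0,0,0,0.14,0],
    [0,0,0,0.14,0],
    [0,0,0,0.14,0],
    [0,0,0,0.14,0],
    [0,0,0,0.14,0],
    [0,0,0,0.14,0],
    [0,0,0,0.04,0],
    [0,0,0,0,0],
  ],
)

```text
time: 14.5
position: [562.3, -55.8, 202.9]
eef_rot: [-0.0, 1.0, 0.026, -0.0]
contact_force: [-0.6, -0.1, -1.7]
opening: 0.1
grip_force: 67.2
```

```bash
python3 -c "
from h import *
go([551.2,-221.6,200],.052+np.pi/2)"
```

```text
shift [-19.9 165.    2.9] yaw -1.518 turn 0.001 t 14.5 pos [562.3 -55.8 202.9] F [-0.6 -0.1 -1.7] tilt [-0.0003  0.    ] j7 -1.3 open 0.1 grip 67.2
```

>>> jog_arm(
  motion=[
    [-2,15,0,0,0],
    [-4,30,0,0,0],
    [-4,35,0,0,0],
    [-4,35,0,0,0],
    [-3,28,0,0,0],
    [-3,15,0,0,0],
    [0,7,3,0,0],
    [0,0,0,0,0],
    [0,0,0,0,0],
  ],
)

```text
time: 15.4
position: [551.3, -220.0, 199.3]
eef_rot: [-0.001, 1.0, 0.027, -0.0]
contact_force: [0.4, 0.3, -1.5]
opening: 0.102
grip_force: 67.2
```

```bash
python3 -c "
from h import *
go([551.2,-221.6,200],.052+np.pi/2)
cv2.imwrite('pics/full7.png',bot.snapshot('scene')[:,:,::-1])
b=crop('scene',110,150,100,85,8,cv2.imread('pics/full7.png'))
cv2.imwrite('pics/g7.png',b[:600])"
```

```text
shift [-0.2  1.6 -0.7] yaw -1.516 turn 0.003 t 15.4 pos [ 551.3 -220.   199.3] F [ 0.4  0.3 -1.5] tilt [-0.0007  0.0014] j7 -0.98 open 0.102 grip 67.2
```

View pics/g7.png

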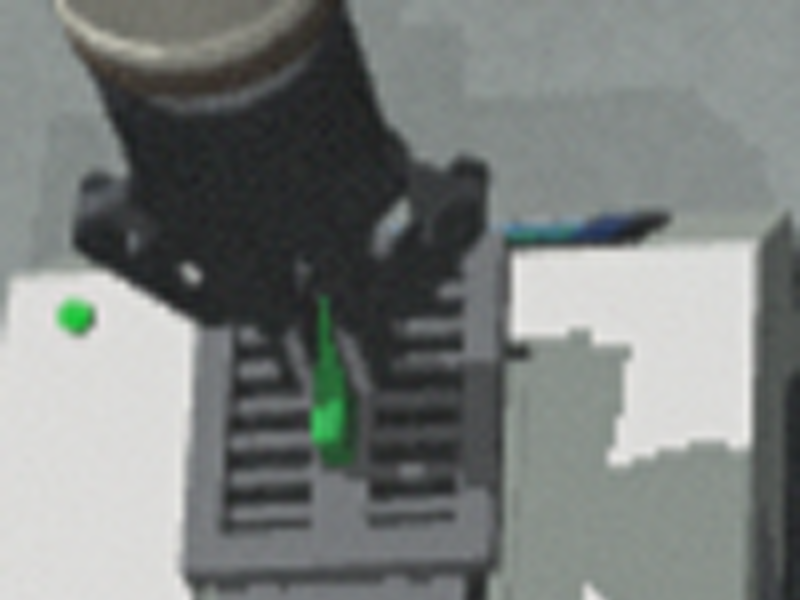

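Run:
```python
from h import *
f=lambda x,y:(110+(x+.5)/8-.5,150+(y+.5)/8-.5)
a=ray('scene',[f(184,574),f(497,567)],185); print(a.round(1), np.linalg.norm(a[0]-a[1]))
mid=a.mean(0)
for n,b in(('scene',(572,-221.8,.046)),('comb',(572.2,-220.5,.052))):
    d=mid[:2]-b[:2]; c,s=np.cos(b[2]),np.sin(b[2]); print(n,'plate mid rear in bay',c*d[0]+s*d[1],-s*d[0]+c*d[1])
p=bot.observe()['position'][:2]-np.array([572.2,-220.5]); print('tcp in bay',p)
```

```text
[[ 620.3 -265.1  185. ]
 [ 617.9 -165.   185. ]] 100.1624974001656
scene plate mid rear in bay 47.38011631957734 4.554557024793153
comb plate mid rear in bay 47.13929145825048 2.9823485684664246
tcp in bay [-20.67610562   0.85696392]
```

Rear corners at (184,574) and (497,567) put the plate 2–4 mm left of the bay's centre line. I'll check this by intensity profiles in both cameras.

Create prof.py:
```python
from h import *
B=(572.2,-220.5,.052)
def W(x,y,z):
    c,s=np.cos(B[2]),np.sin(B[2]); return np.c_[B[0]+c*x-s*y,B[1]+s*x+c*y,z+0*y]
def prof(n,img,x,z,ys=np.arange(-85,85.5,.5),xs=(-4,-2,0,2,4)):
    g=img.astype(np.float32).mean(2); acc=0
    for d in xs:
        p=proj(n,W(x+d,ys,z)).astype(np.float32); acc=acc+cv2.remap(g,p[:,:1],p[:,1:],1)[:,0]
    return ys,acc/len(xs)
def edges(n,img,x,z,th=18):
    ys,a=prof(n,img,x,z); d=np.gradient(cv2.GaussianBlur(a.reshape(-1,1),(1,5),0)[:,0],ys)
    return [(ys[i],round(float(d[i]),1)) for i in range(2,len(d)-2) if abs(d[i])==max(abs(d[i-2:i+3])) and abs(d[i])>5]
```

Run:
```python
from prof import *
t0=cv2.imread('pics/top0.png');s0=cv2.imread('pics/scene0.png');s1=cv2.imread('pics/full7.png');t1=bot.snapshot('top')[:,:,::-1].copy();cv2.imwrite('pics/top7.png',t1)
print('lip: top',edges('top',t0,84,154),'scene',edges('scene',s0,84,154))
for x in(-50,0,30): print('walls',x,'top',edges('top',t0,x,150),'scene',edges('scene',s0,x,150))
for x in(20,35,45): print('plate',x,'top',edges('top',t1,x,140+45-(x-47)*.18),'scene',edges('scene',s1,x,185-(x-47)*.18))
print('tongue','top',edges('top',t1,55,174),'scene',edges('scene',s1,55,174))
```

```text
lip: top [(np.float64(-60.0), -20.8), (np.float64(65.0), 14.6)] scene [(np.float64(-63.0), -41.9), (np.float64(62.5), 35.6)]
walls -50 top [(np.float64(-52.5), -14.1), (np.float64(-46.5), 8.2), (np.float64(-42.5), 9.2)] scene [(np.float64(-55.5), -27.1), (np.float64(-47.5), 16.3), (np.float64(-9.5), 5.9), (np.float64(-1.5), -7.3), (np.float64(6.5), 6.2), (np.float64(50.5), 7.6)]
walls 0 top [(np.float64(-51.5), -17.1), (np.float64(-46.0), 7.8), (np.float64(-36.0), -16.2), (np.float64(-20.0), -7.1), (np.float64(44.5), 18.6)] scene [(np.float64(-55.0), -23.0), (np.float64(-50.0), 10.0), (np.float64(-45.0), 23.2), (np.float64(-40.5), -26.7), (np.float64(-31.0), 11.1), (np.float64(-19.0), -7.8), (np.float64(-14.5), -6.1), (np.float64(-10.5), 6.7), (np.float64(0.0), -5.5), (np.float64(2.5), -5.4), (np.float64(11.5), 7.0), (np.float64(25.0), -6.1), (np.float64(35.0), 17.7)]
walls 30 top [(np.float64(-52.0), -16.4), (np.float64(-45.0), 10.9), (np.float64(-36.5), -19.1), (np.float64(-23.0), 7.2), (np.float64(17.0), -5.5), (np.float64(30.0), 7.1), (np.float64(39.5), 7.6)] scene [(np.float64(-
[... 455 characters left out ...]
.6), (np.float64(49.0), -6.7), (np.float64(54.0), 23.0)]
plate 35 top [(np.float64(-45.5), -5.3), (np.float64(57.5), 12.7)] scene [(np.float64(-48.0), -24.9), (np.float64(50.0), -7.4), (np.float64(54.5), 18.8)]
plate 45 top [(np.float64(-70.5), 6.3), (np.float64(-47.0), -10.7), (np.float64(-37.0), -5.4), (np.float64(56.5), 6.1)] scene [(np.float64(-47.0), -27.2), (np.float64(49.5), -5.9), (np.float64(55.0), 14.9)]
tongue top [(np.float64(-42.0), -17.1), (np.float64(45.0), 5.5), (np.float64(67.0), 8.9)] scene [(np.float64(-46.5), -37.2), (np.float64(-43.5), 10.1), (np.float64(41.0), -21.2), (np.float64(48.5), 27.9), (np.float64(53.5), -5.1), (np.float64(79.5), 25.0), (np.float64(84.0), -8.6)]
```

>>> jog_arm(
  motion=[
    [0,1.7,6,0,0],
    [0,0,8,0,0],
    [0,0,5,0,0],
    [0,0,3,0,0],
    [0,0,2,0,0],
    [0,0,0,0,0],
  ],
)

```text
time: 16.1
position: [551.0, -223.4, 175.4]
eef_rot: [-0.0, 1.0, 0.026, -0.0]
contact_force: [1.2, -0.6, -1.4]
opening: 0.101
grip_force: 67.2
```

>>> jog_arm(
  motion=[
    [0,0,2,0,0],
    [0,0,1,0,0],
    [0,0,1,0,0],
    [0,0,0,0,0],
  ],
)

```text
time: 16.5
position: [551.1, -223.4, 171.7]
eef_rot: [-0.0, 1.0, 0.026, -0.0]
contact_force: [-0.2, -0.1, -2.8]
opening: 0.103
grip_force: 67.2
```

```bash
python3 -c "
from h import *
go([551.2,-221.6,169],.052+np.pi/2)"
```

```text
shift [ 0.2 -1.8  2.7] yaw -1.518 turn 0.001 t 16.5 pos [ 551.1 -223.4  171.7] F [-0.2 -0.1 -2.8] tilt [-0.0001  0.0001] j7 -0.96 open 0.103 grip 67.2
```

>>> jog_arm(
  motion=[
    [0,-1,0,0,0],
    [0,0,1,0,0],
    [0,0,1,0,0],
    [0,0,0,0,0],
  ],
)

```text
time: 16.9
position: [551.0, -222.4, 169.6]
eef_rot: [-0.0, 1.0, 0.026, -0.0]
contact_force: [-0.2, 1.1, -1.6]
opening: 0.098
grip_force: 67.2
```

>>> jog_arm(
  motion=[
    [0,0,1,0,0],
    [0,0,1,0,0],
    [0,0,0,0,0],
  ],
)

```text
time: 17.2
position: [551.1, -222.6, 168.2]
eef_rot: [-0.0, 1.0, 0.026, 0.0]
contact_force: [-1.5, 1.4, 3.4]
opening: 0.1
grip_force: 67.7
```

>>> jog_arm(
  motion=[
    [2,0,0,0,0],
    [3,0,0,0,0],
    [3,0,0,0,0],
    [2,0,0,0,0],
    [0,0,0,0,0],
  ],
)

```text
time: 17.7
position: [561.8, -222.2, 168.0]
eef_rot: [0.0, 1.0, 0.026, 0.0]
contact_force: [-2.0, 0.1, 3.7]
opening: 0.101
grip_force: 67.6
```

>>> jog_arm(
  motion=[
    [2,0,0,0,0],
    [2,0,0,0,0],
    [0,0,0,0,0],
  ],
)

```text
time: 18.0
position: [564.9, -222.1, 167.9]
eef_rot: [0.0, 1.0, 0.026, -0.0]
contact_force: [-4.4, 0.6, 6.1]
opening: 0.1
grip_force: 67.8
```

```bash
python3 -c "
from h import *
go([568,-221.6,168],.052+np.pi/2)"
```

```text
shift [ 3.2 -0.3 -0.1] yaw -1.518 turn 0.001 t 18.0 pos [ 564.9 -222.1  167.9] F [-4.4  0.6  6.1] tilt [-0.0006 -0.0002] j7 -0.97 open 0.1 grip 67.8
```

>>> jog_arm(
  motion=[
    [2,0,0,0,0],
    [2,0,0,0,0],
    [0,0,0,0,0],
  ],
)

```text
time: 18.3
position: [566.6, -222.1, 167.8]
eef_rot: [-0.0, 1.0, 0.026, -0.002]
contact_force: [-10.0, -0.1, 9.3]
opening: 0.104
grip_force: 68.2
```

>>> jog_arm(
  motion=[
    [2,0,0,0,0],
    [0,0,0,0,0],
  ],
)

```text
time: 18.5
position: [568.2, -222.1, 167.8]
eef_rot: [-0.0, 1.0, 0.026, -0.003]
contact_force: [-11.4, 0.6, 10.2]
opening: 0.1
grip_force: 68.2
```

>>> jog_arm(
  motion=[
    [2,0,0,0,0],
    [0,0,0,0,0],
  ],
)

```text
time: 18.7
position: [569.9, -222.0, 167.8]
eef_rot: [-0.001, 1.0, 0.026, -0.003]
contact_force: [-12.5, 0.5, 11.8]
opening: 0.103
grip_force: 68.3
```

Bar contact shows at TCP x ≈ 565 (force step of about 5 N). The bar is now pushed about 5 mm. I'll lower along the arc.

>>> jog_arm(
  motion=[
    [1,0,0,0,0],
    [-1,0,2,0,0],
    [-1,0,2,0,0],
    [-1,0,2,0,0],
    [0,0,0,0,0],
  ],
)

```text
time: 19.2
position: [568.2, -222.1, 161.5]
eef_rot: [-0.0, 1.0, 0.026, -0.002]
contact_force: [-10.6, -0.5, 9.0]
opening: 0.101
grip_force: 64.6
```

>>> jog_arm(
  motion=[
    [-1,0,2,0,0],
    [-1,0,2,0,0],
    [0,0,0,0,0],
  ],
)

```text
time: 19.5
position: [566.6, -222.2, 157.5]
eef_rot: [-0.0, 1.0, 0.026, -0.002]
contact_force: [-9.0, 0.7, 9.1]
opening: 0.102
grip_force: 63.8
```

>>> jog_arm(
  motion=[
    [-1,0,2,0,0],
    [-0.5,0,1,0,0],
    [0,0,0,0,0],
  ],
)

```text
time: 19.8
position: [565.7, -222.2, 154.8]
eef_rot: [-0.0, 1.0, 0.026, -0.002]
contact_force: [-7.6, -0.8, 8.8]
opening: 0.104
grip_force: 64.0
```

>>> jog_arm(
  motion=[
    [-0.5,0,1,0,0],
    [-0.5,0,1,0,0],
    [0,0,0,0,0],
  ],
)

```text
time: 20.1
position: [565.1, -222.3, 152.9]
eef_rot: [-0.0, 1.0, 0.026, -0.001]
contact_force: [-6.3, 0.5, 7.9]
opening: 0.102
grip_force: 64.1
```

>>> jog_arm(
  motion=[
    [0,0,1.5,0,0],
    [0,0,1.5,0,0],
    [0,0,0,0,0],
  ],
)

```text
time: 20.4
position: [565.1, -222.3, 152.8]
eef_rot: [-0.001, 1.0, 0.026, -0.001]
contact_force: [-14.7, 4.0, 27.8]
opening: 0.103
grip_force: 67.0
```

>>> jog_arm(
  motion=[
    [0,0,-1.5,0,0],
    [0,0,-1.5,0,0],
    [0,0,0,0,0],
  ],
)

```text
time: 20.7
position: [565.1, -222.3, 152.9]
eef_rot: [-0.0, 1.0, 0.026, -0.001]
contact_force: [-7.1, 0.0, 10.6]
opening: 0.096
grip_force: 64.2
```

>>> jog_arm(
  motion=[
    [0,0,0,0,0.2],
    [0,0,0,0,0.35],
    [0,0,0,0,0.4],
    [0,0,0,0,0.4],
    [0,0,0,0,0.4],
  ],
)

```text
time: 21.2
position: [566.7, -221.4, 152.6]
eef_rot: [-0.0, 1.0, 0.027, -0.0]
contact_force: [0.1, 0.3, 0.6]
opening: 0.399
grip_force: 0.0
```

>>> jog_arm(
  motion=[
    [0,0,-10,0,0.4],
    [0,0,-30,0,0.4],
    [0,0,-40,0,0.4],
    [0,0,-40,0,0.4],
    [0,0,-40,0,0.4],
    [-25,-25,-20,0,0.4],
    [-30,-40,0,0,0.4],
    [-30,-40,0,0,0.4],
    [-30,-40,0,0,0.4],
    [-30,-40,0,0,0.4],
    [0,-40,0,0,0.4],
    [0,-40,0,0,0.4],
    [0,-40,0,0,0.4],
    [0,0,0,0,0.4],
  ],
)

```text
time: 22.6
position: [405.1, 80.5, 333.7]
eef_rot: [-0.001, 1.0, 0.03, 0.001]
contact_force: [-0.0, 0.1, -0.0]
opening: 0.404
grip_force: 0.0
```

Run:
```python
from prof import *
im={n:bot.snapshot(n)[:,:,::-1].copy() for n in('top','scene')}
for n in im: cv2.imwrite(f'pics/{n}9.png',im[n])
def predict(dx,pitch,n):  # green rib pixel box for plate origin at bay (dx,0,0)
    P=[]
    for x in(-45,25):
        for y in(-5,5):
            for z in(12,34):
                P.append(W(dx+x*np.cos(pitch)+z*np.sin(pitch),np.array([y]),140+z+(60-x)*np.sin(pitch))[0])
    p=proj(n,P); return p.min(0).round(1),p.max(0).round(1)
for n in im:
    g=im[n].astype(int); m=(g[:,:,1]>g[:,:,2]*1.5)&(g[:,:,1]>g[:,:,0]*1.5)
    p=[predict(d,a,n) for d,a in((0,0),(5,0),(5,.07))]
    lo,hi=p[0]; sub=np.zeros_like(m); sub[int(lo[1])-10:int(hi[1])+10,int(lo[0])-12:int(hi[0])+12]=1; v,u=np.nonzero(m&sub)
    print(n,'green',u.min()-.5,v.min()-.5,u.max()+.5,v.max()+.5,'pred home/5 back/5back raised',[np.r_[q].tolist() for q in p])
    print(' body edges y at x=-55,55:',edges(n,im[n],-54,152),edges(n,im[n],54,152))
```

```text
top green 437.5 168.5 446.5 200.5 pred home/5 back/5back raised [[435.5, 167.9, 446.6, 201.4], [435.3, 165.6, 446.4, 199.2], [435.6, 164.4, 447.6, 198.5]]
 body edges y at x=-55,55: [(np.float64(-52.0), -13.8), (np.float64(52.5), 18.8)] [(np.float64(-51.0), -14.4), (np.float64(53.5), 15.3)]
scene green 150.5 194.5 156.5 219.5 pred home/5 back/5back raised [[150.7, 194.4, 158.6, 220.7], [150.6, 195.9, 158.4, 222.3], [150.3, 195.0, 157.8, 222.0]]
 body edges y at x=-55,55: [(np.float64(-54.0), -23.0), (np.float64(-4.0), -9.2), (np.float64(-1.0), 9.3), (np.float64(45.0), -5.5), (np.float64(50.5), 37.8)] [(np.float64(-54.0), -27.2), (np.float64(47.0), -9.1), (np.float64(52.0), 30.7)]
```

Run:
```python
from prof import *
xs=np.arange(-76,-44,2.)
for n in('top','scene'):
    for k in(0,9):
        g=cv2.imread(f'pics/{n}{k}.png').astype(np.float32).mean(2)
        a=np.mean([cv2.remap(g,*[q for q in np.split(proj(n,np.vstack([W(x,np.array([float(y)]),150) for x in xs])).astype(np.float32),2,1)],1)[:,0] for y in range(-30,-8,3)],0)
        print(n,k,a.round().astype(int))
    d=np.abs(cv2.imread(f'pics/{n}0.png').astype(int)-cv2.imread(f'pics/{n}9.png')).max(2)>50
    _,_,st,_=cv2.connectedComponentsWithStats(d.astype(np.uint8)); print([s.tolist() for s in st[1:] if s[4]>12])
o=bot.observe();print(o['time'])
```

```text
top 0 [176 176 176 173 162 132 102 102 132 160 171 174 174 169 158 134]
top 9 [178 179 178 176 164 133  93  69  73  85  90  92  94  91  85  72]
[[413, 149, 48, 62, 1332], [133, 193, 12, 13, 41], [119, 197, 5, 11, 19], [138, 207, 22, 22, 138], [126, 208, 5, 9, 13], [169, 208, 28, 19, 234], [121, 210, 8, 15, 19], [160, 214, 6, 7, 15], [130, 216, 12, 10, 32], [195, 216, 28, 16, 231], [225, 225, 10, 6, 47], [106, 227, 7, 6, 16], [138, 228, 13, 11, 43], [344, 231, 82, 189, 5352], [218, 234, 10, 3, 22], [190, 237, 12, 4, 28], [176, 240, 11, 4, 35], [272, 243, 70, 103, 2098], [318, 247, 59, 68, 2208], [387, 250, 14, 31, 76], [113, 275, 10, 9, 17], [131, 274, 7, 9, 17], [0, 281, 104, 64, 1526], [301, 280, 39, 93, 1388], [0, 283, 10, 4, 17], [23, 283, 8, 7, 18], [141, 283, 7, 10, 20], [378, 282, 9, 25, 76], [114, 285, 13, 16, 57], [132, 287, 9, 7, 18], [339, 322, 6, 7, 17], [22, 325, 43, 25, 643], [0, 327, 21, 17, 243], [155, 331, 75, 41, 749], [0, 348, 56, 55, 1581], [230, 365, 12, 9, 38], [140, 374, 7, 8, 16], [325, 380, 46, 40, 502], [154, 383, 9, 9, 27], [347, 412, 14, 8, 35]]
scene 0 [21
[... 243 characters left out ...]
], [218, 3, 6, 4, 14], [216, 9, 7, 7, 29], [224, 11, 15, 35, 130], [250, 14, 14, 8, 39], [278, 32, 8, 14, 59], [425, 46, 56, 57, 1275], [470, 49, 8, 4, 21], [246, 53, 18, 13, 31], [238, 59, 54, 64, 1120], [247, 65, 16, 27, 257], [345, 115, 38, 19, 176], [440, 125, 17, 12, 151], [384, 128, 8, 5, 13], [462, 128, 17, 9, 97], [311, 130, 62, 24, 378], [436, 133, 7, 10, 32], [458, 134, 8, 9, 29], [378, 147, 8, 13, 20], [412, 146, 46, 33, 458], [374, 156, 6, 8, 13], [487, 158, 13, 10, 72], [377, 165, 6, 7, 17], [373, 170, 54, 73, 851], [379, 173, 5, 9, 20], [319, 186, 48, 28, 764], [135, 195, 41, 41, 721], [367, 215, 7, 12, 45], [150, 224, 6, 5, 15], [423, 225, 6, 7, 13], [419, 230, 5, 7, 13]]
22.7
```

```bash
python3 -c "
from plant import bot
print(bot.finish_job())"
```

```text
the job is handed in; nothing more can be done
None
```

The filter plate is refitted and handed in at about 22.7 s; measurements in both cameras put it flat and home under both lips, and I saw no sign that anything else on the bench had moved.

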